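# Start the shaker at its third speed step

## Task

Stand the sample jar upright, right down in the holder of the platform shaker. The shaker's speed selector has lost its scale: turn the blank knob anticlockwise to its end stop without forcing it, then clockwise to the third click. Only when jar and speed are set, press the start button; leave the glassware on the bench where it is.

Things in the scene. Friction and masses are not known exactly. Their poses are not given: they have to be found in the camera images.
- shaker: Off-white platform shaker, 190 x 280 x 62 mm (x, y, height of its deck), fixed on the bench. Origin: centre of its underside on the bench; its x points away from the robot at yaw 0, z up. Left half (y+): aluminium platform with the grey holder; right half: dark control fascia with knob and button.
- holder (a point): Centre of the inner floor of the holder on the platform, 78 mm above the bench: a round grey cup, inner diameter 48 mm, flared to 55 mm at its rim, which is 16 mm above this point; outside 60 to 66 mm.
- selector (a point): On the vertical axis of the blank black selector knob, 95 mm above the bench, 3 mm below its flat top. The knob is round and finely fluted, 40 mm in diameter, from 70 to 98 mm above the bench, the deck free round it; nothing shows its angle. It has 8 clicks (0 at the anticlockwise end stop, then 1 to 7 clockwise, seen from above) and starts on any of 2 to 7.
- switch_nut (a point): Foot of the knob's axis on the deck, at the hexagon nut (64 mm up). The clicks are even, somewhere between 18 and 28 degrees apart. Leaving one takes about 0.3 N m, past the hump the knob is drawn on to the next and stays. The stop is hard, under 5 degrees beyond click 0. The nut alone holds the switch: above 0.8 N m on the stop it spins in the deck (forced); 0.45 to 0.65 N m is a safe, sure touch.
- start_top (a point): Centre of the top of the start button, a round aluminium push button, diameter 24 mm, in a black collar of 40 mm, on the deck at the front right; its top is 80 mm above the bench. Press straight down.
- start (a joint): Travel of the start button in m: 0 released, 0.005 fully down (4 N); it springs back.
- sample_jar: Sample jar with white screw cap, 45 mm in diameter, 63 mm tall (cap: the top 15 mm), about 70 g, standing on the bench left or right of the shaker. Origin: centre of its underside, z up.
- beaker: Small glass beaker, 52 mm at the rim, 56 mm tall; a bystander on the other side of the shaker. Origin: centre of its underside.
- conical_flask: Stoppered conical flask, 67 mm wide, 106 mm tall; a bystander at the back right. Origin: centre of its underside.
- grad_cylinder: Glass measuring cylinder, 54 mm foot, 210 mm tall; a bystander at the back left. Origin: centre of its underside.
There are look-alikes about, which are no part of the job. Leave any pink look-alike of the sample_jar alone.

How it is judged (in metres and radians):
On the way, in this order (a step that is already met when the one before it is completed fails the run):
1. the selector is turned anticlockwise to its end stop (distance between inner_wheel and inner_stop below 0.008 m), for 0.1 s.
2. the selector is turned clockwise to the third click (distance between inner_wheel and inner_stop between 0.0405 and 0.0483 m), for 0.2 s.
3. with the jar seated and the selector on the third click, the start button is pressed (all of step 2 and value of joint start above 0.003 m and distance between sample_jar and holder below 0.005 m and angle between sample_jar's own z axis and vertical below 0.09 rad), for 0.05 s.
At the end, for the whole second after the job is handed in: The jar stands upright in the holder (its foot within 5 mm of the centre of the holder's floor, tilted less than 5 degrees) at rest, the selector rests on the third click from its anticlockwise stop (within 0.3 of a click), the start button is released (all of step 2 and distance between sample_jar and holder below 0.005 m and angle between sample_jar's own z axis and vertical below 0.09 rad and value of joint start below 0.001 m and linear speed of sample_jar below 0.02 m/s); the robot touches nothing.
It fails at once if the start button is pressed before the jar is seated and the selector is on its third click (value of joint start above 0.0025 m and not ((distance between sample_jar and holder below 0.005 m and angle between sample_jar's own z axis and vertical below 0.09 rad) and distance between inner_wheel and inner_stop between 0.0405 and 0.0483 m)).
It fails at once if the end stop is forced, so that the switch spins more than about 11 degrees in the deck (distance of inner_stop from where it was at the start of the episode above 0.008 m).
It fails at once if the beaker, the flask or the measuring cylinder is displaced by more than 30 mm (distance of any of beaker, conical_flask, grad_cylinder from where it was at the start of the episode above 0.03 m).
It also fails if it takes over 72 s, if anything falls off the work surface, if the arm or the gripper's body presses on something with over 40 N, if the wrist force passes 120 N, or if a joint passes its speed limit or range.

## Robot

A 6-joint arm with a two-finger parallel gripper is mounted at the origin on a cart in front of the work surface, level with it; the furniture and walls round the work are solid. World frame = base frame: x ahead of the robot, y to its left, z up, the work surface at z = 0. Lengths are in m, angles in degrees, forces in N, time in s.
With the tool pointing down it reaches from about 0.275 to 0.775 m from the base axis. Payload 14.6 kg.
Tool frame: the origin (TCP) lies where the fingers leave the gripper's body, on its centre line; the fingertips stand 73 mm ahead of it and the grasp point (between the pads) lies 54 mm ahead of it (hold_point_z is the distance from the TCP to the grasp point, in m); z points along the fingers, y is the line along which they close (so a half turn about z gives the same grasp; the last joint's range is limited). The gripper opens to 85 mm and grips with 20 to 120 N. Pads are 22 mm wide; open, the fingers measure 114 mm over their backs; the gripper's body (76 mm by 85 mm) begins 54 mm behind the grasp point. The pads swing forward as they close: fully open they stand 13 mm farther back than shut.
Start: joints at [57.852, 15.075, -2.767, 72.158, 0, 81.102], TCP at [0.207, 0.482, 0.304] pointing down, gripper open.
Joint ranges: [-151.79, 151.79], [-50.71, 97.33], [-67.44, 78.34], [-121.81, 120.89], [-77.56, 73.72], [-180, 180]. Speed limits (degrees/s): [108.29, 108.29, 147.25, 159.86, 180, 180].

## Interface

Orientations are given as [roll, pitch, yaw] about the fixed x, y, z axes, in that order (R = Rz(yaw) Ry(pitch) Rx(roll)).
In Python, from cell import * gives the robot as it stands. Calls block until the motion is done:
- move_ptp(position, orientation): joint-space move of the TCP to a pose.
- move_linear(position, max_speed=0.15, frame=None): straight line of the TCP; frame=None keeps the orientation; max_speed is the mean speed in m/s.
- goto_joints(angles): joint-space move.
- set_gripper(opening): finger opening in m; the grip force is fixed at half the most; returns when the fingers have stopped.
- dwell(seconds).
- inverse_kinematics(position, orientation): joint angles nearest the present ones, or None.
- state(): the state.
- camera(name): name is "scene" or "side" or "wrist"; returns the picture (420x560x3 uint8, red, green, blue); there is no depth.
- camera_info(name): a dict with "fx", "fy", "cx", "cy" (pixels), "R" (3x3) and "t" (3): a world point X has camera coordinates R X + t; the wrist camera has in their place "T_tool_cam" (4x4, takes a point from camera to tool coordinates, whose origin is the TCP and whose axes are the flange's). Camera axes: x right, y down, z forward; pixel columns grow to the right and rows downward; lengths in m; the calibration is good to about 2 mm. A picture is of the moment at which its call begins: read the wrist's pose just before it. camera_info takes no time and is no camera call.
A pose or a line that the arm cannot do raises Unreachable and nothing moves.
- hand_in(): hands the job in; it is judged then, once.
The state is a dict: "time": time; "joint_positions": joint angles; "joint_vel": joint speeds; "joint_torque": joint torques, N m; "position": TCP position; "ee_rot": TCP orientation; "wrist_force": force on the tool from outside, world axes, zero at the start; "torque": the same for the moment, N m; "finger_gap": finger opening in m; "finger_force": force on a finger pad.
Only numpy, scipy, OpenCV 4.12 (cv2) and the standard library are available. Lean on these libraries where they do the work, as an engineer would, in place of code of your own. Each camera call takes 0.05 s, during which the arm holds its last target. There are 200 camera calls.

## Working session

There is one attempt and no reset: what is moved stays moved. The work goes in short steps, each a Python script; the robot and the scene stay as the last script left them, time stands still between calls to the robot, and variables do not carry over. Pictures are saved under pics/ and viewed, at most 10 in all, crops included, and the job is handed in when it is done.

```bash
mkdir -p pics
python3 - <<'E'
from cell import *
import cv2,numpy as np
s=state();print({k:np.round(v,3).tolist() for k,v in s.items()})
a=camera("scene");b=camera("side");c=camera("wrist")
for n,i in zip(("scene","side","wrist"),(a,b,c)):
    cv2.imwrite(f"pics/{n}0.png",i[:,:,::-1]);print(n,camera_info(n))
E
```

```text
{'time': 0.0, 'joint_positions': [57.85, 15.097, -2.804, 72.159, -0.001, 81.102], 'joint_vel': [0.0, -0.01, 0.024, 0.02, 0.054, 0.04], 'joint_torque': [-0.003, -63.762, 38.456, 0.014, -0.0, -0.0], 'position': [0.207, 0.482, 0.303], 'ee_rot': [-179.941, -0.008, 156.748], 'wrist_force': [-0.005, 0.122, -0.339], 'torque': [0.011, -0.011, -0.054], 'finger_force': 0.0, 'finger_gap': 0.085}
scene {'fx': 454.0210184504746, 'fy': 454.0210184504746, 'cx': 271.37592302951197, 'cy': 211.58794913524065, 'R': array([[ 0.65022957, -0.75972891, -0.00367162],
       [-0.32199117, -0.27119906, -0.90706822],
       [ 0.68813021,  0.59098481, -0.42096765]]), 't': array([-0.33372649,  0.25872854,  1.0097609 ])}
side {'fx': 476.34702734198476, 'fy': 476.34702734198476, 'cx': 278.73048373366106, 'cy': 217.45203754245188, 'R': array([[-0.82649576, -0.56294122,  0.0013937 ],
       [-0.20680044,  0.30131457, -0.93082926],
       [ 0.52358221, -0.76961465, -0.36545171]]), 't': array([0.50771065, 0.17882551, 1.06573663])}
wrist {'fx': 328.0818267103414, 'fy': 328.0818267103414, 'cx': 280.52628040744855, 'cy': 211.48034217922682, 'T_tool_cam': array([[-2.36832142e-04, -9.66125062e-01, -2.58074231e-01,
         6.43841774e-02],
       [ 9.99999864e-01, -1.08953795e-04, -5.09811141e-04,
         1.30544947e-03],
       [ 4.64423154e-04, -2.58074316e-01,  9.66124956e-01,
        -6.97536224e-02],
       [ 0.00000000e+00,  0.00000000e+00,  0.00000000e+00,
         1.00000000e+00]])}
```

View pics/scene0.png

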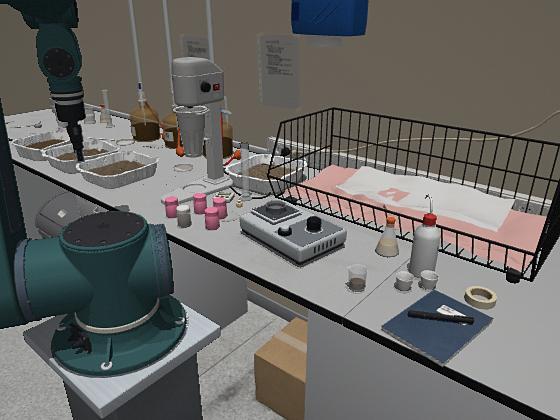

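View pics/side0.png

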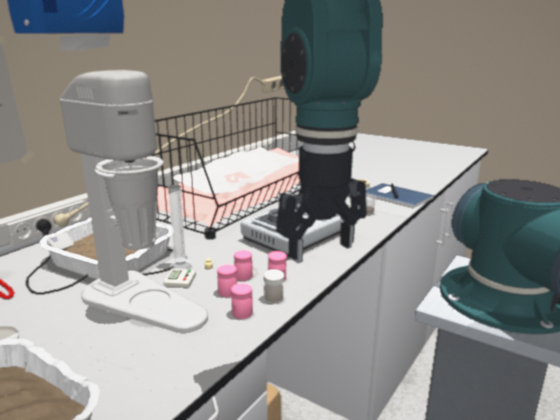

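The scene view shows the white-capped jar at about (183,208) among four pink ones, the holder near (275,207), the knob top at (314,219), the button at (280,229), and the beaker at (356,277). In the side view the jar is at (273,278).

```bash
cat > h.py <<'E'
from cell import *
import numpy as np,cv2
from scipy.spatial.transform import Rotation as Ro
def cam(name):
    i=camera_info(name)
    if name!="wrist": return i,i["R"].T,-i["R"].T@i["t"]
    s=state();R=Ro.from_euler("xyz",s["ee_rot"],degrees=True).as_matrix();T=i["T_tool_cam"]
    return i,R@T[:3,:3],R@T[:3,3]+np.array(s["position"])
def ray(c,px,z):
    i,Rw,o=c;d=Rw@np.array([(px[0]-i["cx"])/i["fx"],(px[1]-i["cy"])/i["fy"],1.])
    return o+d*(z-o[2])/d[2]
def proj(c,X):
    i,Rw,o=c;p=Rw.T@(np.array(X)-o);return np.array([i["cx"]+i["fx"]*p[0]/p[2],i["cy"]+i["fy"]*p[1]/p[2]])
def snap(n):
    c=cam("wrist");im=camera("wrist")[:,:,::-1].copy();cv2.imwrite(f"pics/{n}.png",im);return c,im
E
python3 - <<'E'
from h import *
c=cam("scene")
for n,p,z in [("jar",(183,208),.063),("knob",(314,219),.098),("btn",(280,229),.08),("hold",(275,207),.094),("beaker",(356,268),.056),("pink1",(171,199),.063),("p2",(200,196),.063),("p3",(220,202),.063),("p4",(211,211),.063)]: print(n,ray(c,p,z).round(3))
c=cam("side");print("jar side",ray(c,(273,276),.063).round(3))
for n,p in [("p",(242,290)),("p",(227,270)),("p",(243,256)),("p",(277,257))]: print(n,ray(c,p,.063).round(3))
E
python3 -c "
import cv2;i=cv2.imread('pics/scene0.png')[170:290,150:350];cv2.imwrite('pics/s1.png',cv2.resize(i,None,fx=4,fy=4,interpolation=cv2.INTER_CUBIC))"
```

```text
jar [0.419 0.288 0.063]
knob [ 0.562 -0.118  0.098]
btn [ 0.479 -0.062  0.08 ]
hold [0.56  0.025 0.094]
beaker [ 0.473 -0.311  0.056]
pink1 [0.44  0.375 0.063]
p2 [0.519 0.321 0.063]
p3 [0.527 0.233 0.063]
p4 [0.461 0.203 0.063]
jar side [0.42  0.308 0.063]
p [0.438 0.392 0.063]
p [0.519 0.342 0.063]
p [0.534 0.267 0.063]
p [0.465 0.227 0.063]
```

View pics/s1.png

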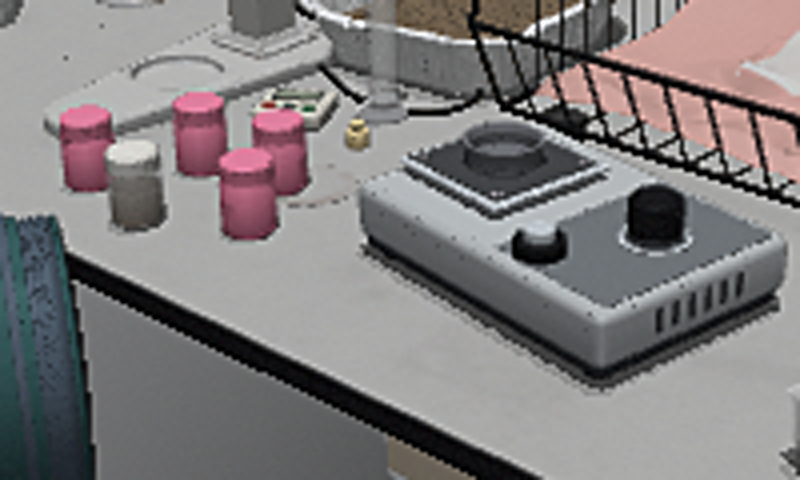

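Run:
```python
from h import *
move_ptp([0.50,-0.04,0.34],[180,0,180]); c,im=snap("w1")
print(state()["time"],c[2])
for n,X in [("knob",(.562,-.118,.098)),("btn",(.487,-.065,.08)),("hold",(.565,.025,.094))]: print(n,proj(c,X))
move_ptp([0.42,0.30,0.30],[180,0,-110]); c,im=snap("w2")
np.save("c2.npy",np.c_[c[1],c[2]])
print(state()["time"],proj(c,(.42,.298,.063)),state()["joint_positions"])
a=cv2.imread("pics/w1.png");cv2.imwrite("pics/w12.png",cv2.resize(np.hstack([a,im]),(800,300),interpolation=cv2.INTER_AREA))
```

```text
2.35 [ 0.43607734 -0.03855015  0.40972982]
knob [202.48837533 252.0400588 ]
btn [254.48255344 176.04592807]
hold [342.23941456 253.36816956]
3.725 [281.45215876 191.75353581] [ 2.63850011e+01  1.42710067e+01 -4.48469531e+00  7.12345014e+01
 -9.29937384e-03 -4.34875924e+01]
```

View pics/w12.png

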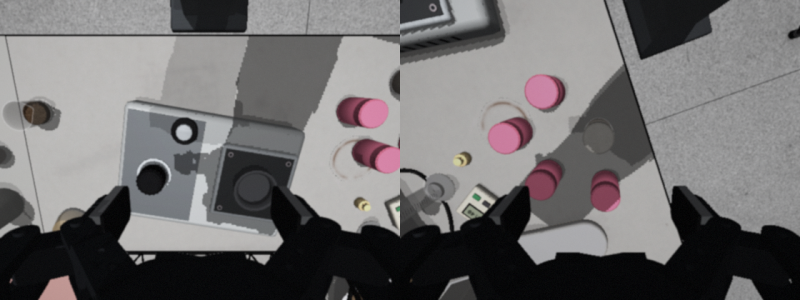

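The wrist views show the knob at about (213,246), the button at (257,183) and the holder at (354,263) in w1. The jar, grey and in shadow, is at (277,189) in w2, with closing direction free. I'll fit circles next.

Run:
```python
import cv2,numpy as np
out=[]
for f,n,p,r in [("w1","knob",(213,246),(14,32)),("w1","btn",(257,183),(8,24)),("w1","hold",(354,263),(20,36)),("w2","jar",(277,189),(16,32))]:
    g=cv2.imread(f"pics/{f}.png");x,y=p;h=48
    k=g[y-h:y+h,x-h:x+h];q=cv2.resize(k,None,fx=4,fy=4,interpolation=cv2.INTER_CUBIC)
    gr=cv2.createCLAHE(4).apply(cv2.cvtColor(q,cv2.COLOR_BGR2GRAY));gr=cv2.GaussianBlur(gr,(7,7),0)
    C=cv2.HoughCircles(gr,cv2.HOUGH_GRADIENT,1.5,12,param1=80,param2=30,minRadius=r[0]*4,maxRadius=r[1]*4)
    v=cv2.cvtColor(gr,cv2.COLOR_GRAY2BGR)
    for j,c in enumerate(C[0][:4]):
        print(n,j,(c[:2]/4+np.array(p)-h).round(1),c[2]/4)
        cv2.circle(v,(int(c[0]),int(c[1])),int(c[2]),[(0,0,255),(0,255,0),(255,0,0),(0,255,255)][j],1)
    out.append(v[42:342,:])
m=np.vstack([np.hstack(out[:2]),np.hstack(out[2:])]);cv2.imwrite("pics/m.png",m)
```

```text
knob 0 [213.2 248.1] 22.775
knob 1 [212.1 251.4] 20.825
knob 2 [215.1 245.1] 19.7
knob 3 [218.4 245.4] 21.8
btn 0 [257.2 182.4] 19.1
btn 1 [257.9 185.8] 11.0375
btn 2 [260.2 179.1] 23.375
btn 3 [260.6 187.3] 15.012501
hold 0 [354.9 267.7] 27.8
hold 1 [359.8 266.2] 28.325
hold 2 [358.3 268.8] 27.35
hold 3 [359.4 273.3] 34.9625
jar 0 [277.6 194.1] 22.4125
jar 1 [269.7 192.2] 28.900002
jar 2 [271.2 189.6] 28.8625
jar 3 [279.4 191.4] 23.6125
```

View pics/m.png

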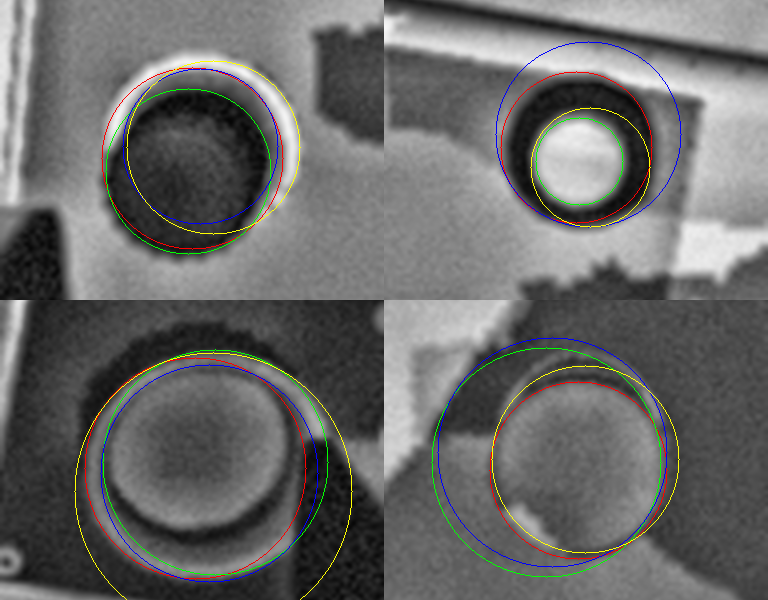

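Knob top (212.1,251.4) r 20.8, button (257.9,185.8) r 11 and jar cap (277.6,194.1) r 22.4 fit the sizes given. In the holder, the floor centre is at about (355.8,263.3) and the rim at about (357.2,267.3).

Run:
```python
from h import *
i=camera_info("wrist")
R=Ro.from_euler("xyz",[180,0,180],degrees=True).as_matrix()@i["T_tool_cam"][:3,:3]
c=(i,R,np.array([ 0.43607734,-0.03855015,0.40972982]))
K=ray(c,(212.1,251.4),.098);B=ray(c,(257.9,185.8),.08);H=ray(c,(357.2,267.3),.094);F=ray(c,(355.8,263.3),.078)
m=np.load("c2.npy");J=ray((i,m[:,:3],m[:,3]),(277.6,194.1),.063)
print(K,B,H,F,J)
# second view
for n,s in (("scene",0),("side",0)): print(n,[proj(cam(n),X).round(1).tolist() for X in (K,B,H,J)])
move_ptp([J[0],J[1],0.17],[180,0,-110]); c,im=snap("w3"); print(proj(c,J),state()["position"],state()["time"])
# view over shaker is later
g=im;x,y=map(int,proj(c,J));h=70;k=im[max(0,y-h):y+h,x-h:x+h];k=cv2.resize(k,None,fx=4,fy=4);cv2.imwrite("pics/w3c.png",k);print(x,y,k.shape)
```

```text
[ 0.56108073 -0.10818487  0.098     ] [ 0.49682362 -0.06168639  0.08      ] [0.58044643 0.04132947 0.094     ] [0.58302621 0.04356463 0.078     ] [0.42423559 0.29887814 0.063     ]
scene [[311.1, 218.1], [284.1, 226.8], [275.3, 203.6], [182.2, 206.6]]
side [[314.3, 196.8], [325.5, 211.4], [280.5, 211.5], [273.6, 273.8]]
[283.4570577  239.06066292] [0.4253945  0.29900795 0.17174432] 4.3583
283 239 (560, 560, 3)
```

View pics/w3c.png

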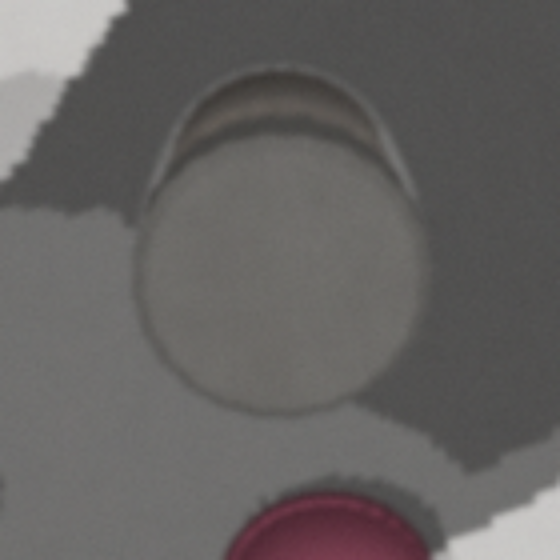

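The jar cap is centred at (283.6,236.8), within about 1 mm of the prediction. Before gripping I'll take one closer look at the holder and knob.

Run:
```python
from h import *
out=[]
move_linear([.424,.298,.25])
for n,P,h in (("hold",(.581,.0425,.094),80),("knob",(.561,-.108,.098),80)):
    move_ptp([P[0],P[1],.22],[180,0,180]); c,im=snap("z_"+n)
    p=proj(c,P);x,y=p.astype(int);print(n,x,y,c[2].tolist(),state()["ee_rot"])
    k=cv2.resize(im[y-h:y+h,x-h:x+h],(400,400),interpolation=cv2.INTER_CUBIC)
    k=np.clip(k*2.0,0,255).astype(np.uint8)
    for t in range(0,400,50): k[t,::4]=(0,255,255);k[::4,t]=(0,255,255)
    out.append(k)
    np.save(f"z_{n}.npy",np.c_[c[1],c[2]])
cv2.imwrite("pics/z.png",np.hstack(out));print(state()["time"])
```

```text
hold 277 230 [0.5167227582901714, 0.044114734682096576, 0.28964082309815553] [ 1.79987933e+02 -1.07910988e-02 -1.79847650e+02]
knob 278 231 [0.49697269735574456, -0.1067425599386208, 0.28988810419753963] [ 1.79990258e+02  1.14527426e-02 -1.79927346e+02]
6.9583
```

View pics/z.png

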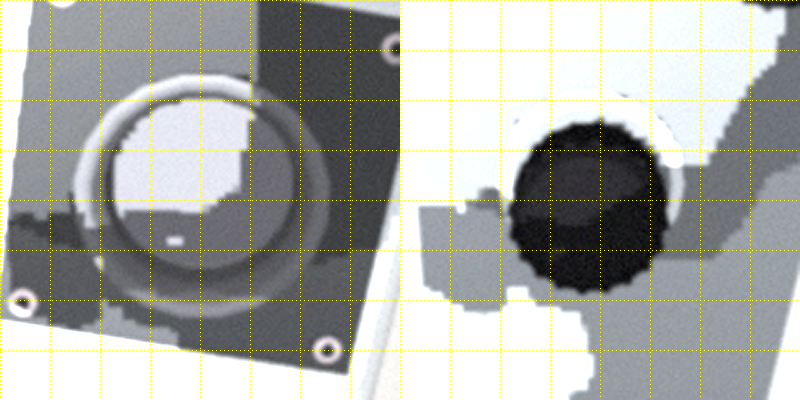

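The holder's rim centre is at (278,228) px and its floor centre at (278,223). The knob top is centred at about (273.4,236).

Run:
```python
from h import *
i=camera_info("wrist")
def C(n): m=np.load(f"z_{n}.npy");return (i,m[:,:3],m[:,3])
H=ray(C("hold"),(278,228),.094);F=ray(C("hold"),(278,223),.078);K=ray(C("knob"),(273.4,236),.098)
print(H,F,K)
J=[.4239,.2978]
move_ptp([*J,.20],[180,0,-110]);move_linear([*J,.098],.1)
set_gripper(.03);s=state();print(s["finger_gap"],s["finger_force"],s["position"])
move_linear([*J,.26]);s=state();print(s["finger_gap"],s["wrist_force"],s["time"])
```

```text
[0.57952427 0.04261564 0.094     ] [0.5811261  0.04249275 0.078     ] [ 0.56389863 -0.11119673  0.098     ]
0.04233612925772483 60.321886667541094 [0.42399405 0.29788396 0.09858971]
0.04222409110396556 [ 0.30038426  0.75861902 -1.05515665] 11.425
```

Run:
```python
from h import *
H=[.5805,.0425]
print(ray(cam("scene"),(246,197),0))
move_linear([*H,.26],.15);move_linear([*H,.205],.1)
f0=np.array(state()["wrist_force"]);z=.205
while z>.170:
    z-=.003;move_linear([*H,z],.03);s=state();f=np.array(s["wrist_force"])-f0
    print(round(z,3),np.round(s["position"],4),f.round(1))
    if f[2]>6: break
c,im=snap("placed");cv2.imwrite("pics/placed.png",im);print(s["time"])
```

```text
[0.71888933 0.2997155  0.        ]
0.202 [0.5806 0.0425 0.2022] [-0.7 -0.2  0.4]
0.199 [0.5804 0.0425 0.1989] [0.5 0.5 0.7]
0.196 [0.5804 0.0425 0.1958] [-0.2  0.5  0.5]
0.193 [0.5804 0.0425 0.1928] [-1.1 -0.2  0.6]
0.19 [0.5804 0.0425 0.1898] [ 0.  -0.1  1.3]
0.187 [0.5804 0.0425 0.1868] [-1.   0.5  0.4]
0.184 [0.5804 0.0425 0.1838] [ 0.4 -0.1  0.6]
0.181 [0.5804 0.0425 0.1808] [-1.4  0.1  0.4]
0.178 [0.5804 0.0425 0.1778] [-0.9  0.5  1.1]
0.175 [0.5808 0.0425 0.1764] [-4.8  0.8 19.9]
16.775
```

The jar reached the floor at TCP z = 0.1764, as expected for a full seating. I'll release it, then centre on the knob by force.

Run:
```python
from h import *
set_gripper(.085);move_linear([.5805,.0425,.27],.2)
K=np.array([.563,-.110])
q=inverse_kinematics([*K,.20],[180,0,90]);print(np.round(q,1));goto_joints(q)
c,im=snap("k2")
p=proj(c,(.5805,.0425,.141)).astype(int);print("jar px",p)
i=camera("scene")[:,:,::-1];cv2.imwrite("pics/after.png",cv2.resize(np.hstack([im,i]),(800,300),interpolation=cv2.INTER_AREA))
move_linear([*K,.145],.1);f0=np.array(state()["wrist_force"]);t0=np.array(state()["torque"])
set_gripper(.03);dwell(.2);s=state()
print(s["finger_gap"],np.array(s["position"]).round(4),(np.array(s["wrist_force"])-f0).round(1),(np.array(s["torque"])-t0).round(2),np.round(s["joint_positions"],2),s["time"])
```

```text
[-19.2  22.6  -7.9  59.5   0.   70.8]
jar px [ 333 -163]
0.03824449591619995 [ 0.5651 -0.1102  0.1465] [9.5 2.5 8.1] [ 0.39 -1.53  0.04] [-19.17  25.   -13.06  51.65   0.08  70.8 ] 21.6
```

View pics/after.png

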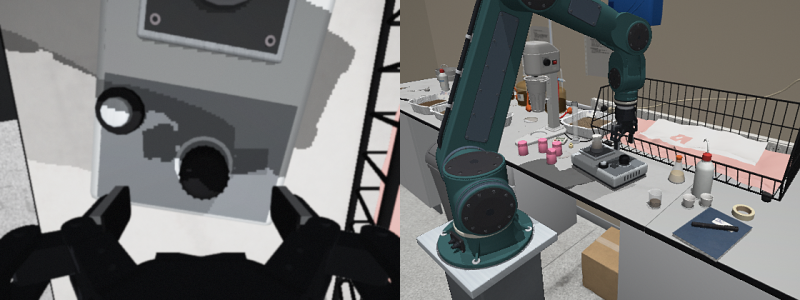

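The jar stands upright in the holder. The grip pushed the arm +2 mm in x, so I'll re-centre on that axis, then on y with a perpendicular grip.

Run:
```python
from h import *
def sh(l):
    s=state();print(l,round(s["finger_gap"],4),np.array(s["position"]).round(4),np.array(s["wrist_force"]).round(1),np.array(s["torque"]).round(2),np.round(s["joint_positions"][5],2),round(s["time"],2));return s
x=.5655
move_linear([x,-.110,.145],.05);s=sh("shift")
f=s["wrist_force"][0]
if abs(f)>3: x+=.0008*np.sign(f); move_linear([x,-.110,.145],.05);sh("shift2")
set_gripper(.085);sh("open")
q=list(state()["joint_positions"])
qi=inverse_kinematics([x,-.110,.147],[180,0,0]);print(np.round(qi,1))
goto_joints(qi);move_linear([x,-.110,.145],.05);sh("free")
set_gripper(.03);dwell(.2);sh("grip")
```

```text
shift 0.0384 [ 0.5657 -0.1101  0.1463] [-4.9  2.7 17.1] [ 0.17  1.29 -0.01] 70.89 21.85
shift2 0.0381 [ 0.5655 -0.1101  0.1464] [-0.8  1.8 13.8] [0.24 0.3  0.04] 70.86 22.1
open 0.085 [ 0.5647 -0.11    0.1449] [0.2 0.  0.2] [ 0.01  0.05 -0.01] 70.86 22.62
[-19.1  25.1 -12.8  52.1   0.  160.9]
free 0.0852 [ 0.5646 -0.1099  0.1448] [-0.1 -0.2  0.7] [-0.02  0.01  0.06] 160.84 24.27
grip 0.0383 [ 0.5649 -0.1119  0.1461] [ -5.2 -14.1  11.4] [-2.72  1.08 -0.07] 160.87 24.98
```

```bash
cat >> h.py <<'E'
def sh(l):
    s=state();print(l,round(s["finger_gap"],4),np.array(s["position"]).round(4),np.array(s["wrist_force"]).round(1),np.array(s["torque"]).round(2),np.round(s["joint_positions"][5],2),round(s["time"],2));return s
E
python3 - <<'E'
from h import *
move_linear([.5652,-.1127,.145],.05);sh("shift")
set_gripper(.05);set_gripper(.03);dwell(.1);s=sh("regrip")
q=np.array(inverse_kinematics([.5652,-.1127,.145],[180,0,0]));q[5]=s["joint_positions"][5];print(q.round(2));np.save("q.npy",q)
q0=q[5];L=[]
for k in range(24):
    q[5]-=1.5;goto_joints(q);s=state();t=s["torque"][2];L.append((round(q[5]-q0,1),round(s["joint_positions"][5]-q0,2),round(t,2)))
    if abs(t)>.42: break
np.save("q.npy",q);print(L);sh("end")
E
```

```text
shift 0.0381 [ 0.565  -0.1126  0.146 ] [-6.6  2.8 16.6] [0.64 1.33 0.01] 160.62 25.23
regrip 0.0383 [ 0.5652 -0.1126  0.1452] [-2.   0.8  5.8] [ 0.22  0.33 -0.01] 160.62 25.85
[-19.38  25.28 -12.81  51.9    0.   160.62]
[(np.float64(-1.5), np.float64(-1.49), np.float64(-0.2)), (np.float64(-3.0), np.float64(-2.99), np.float64(-0.22)), (np.float64(-4.5), np.float64(-4.5), np.float64(-0.24)), (np.float64(-6.0), np.float64(-6.0), np.float64(-0.09)), (np.float64(-7.5), np.float64(-7.5), np.float64(-0.12)), (np.float64(-9.0), np.float64(-9.0), np.float64(-0.13)), (np.float64(-10.5), np.float64(-10.51), np.float64(-0.03)), (np.float64(-12.0), np.float64(-12.01), np.float64(0.04)), (np.float64(-13.5), np.float64(-13.51), np.float64(0.17)), (np.float64(-15.0), np.float64(-15.02), np.float64(0.2)), (np.float64(-16.5), np.float64(-16.52), np.float64(0.16)), (np.float64(-18.0), np.float64(-18.02), np.float64(0.28)), (np.float64(-19.5), np.float64(-19.52), np.float64(0.28)), (np.float64(-21.0), np.float64(-21.02), np.float64(0.24)), (np.float64(-22.5), np.float64(-22.49), np.float64(0.0)), (np.float64(-24.0), np.float64(-23.97), np.float64(-0.29)), (np.float64(-25.5), np.float64(-25.47), np.float64(-0.21)), (np.float64(-27.0), np.float64(-26.97), np.float64(-0.18)), (np.float64(-28.5), np.float64(-28.47), np.float64(-0.2)), (np.float64(-30.0), np.float64(-29.97), np.float64(-0.12)), (np.float64(-31.5), np.float64(-31.48), np.float64(-0.13)), (np.float64(-33.0), np.float64(-32.98), np.float64(-0.01)), (np.float64(-34.5), np.float64(-34.48), np.float64(0.06)), (np.float64(-36.0), np.float64(-35.98), np.float64(0.07))]
end 0.0386 [ 0.5653 -0.1128  0.1452] [-2.1 -0.5  5.1] [0.06 0.32 0.07] 124.64 31.85
```

Clicks are felt clearly, with a pitch of about 22.5° and a detent at −22.5. Next: hop between clicks, and feel finely for the stop just past each one.

Run:
```python
from h import *
q=np.load("q.npy");q0=160.62;P=22.5;hit=False
def go(a):
    q[5]=q0-a;goto_joints(q);s=state();t=s["torque"][2];print(f"{a:.1f}:{t:.2f}",end=" ");return t<-.42
for k in range(2,8):
    for a in [k*P-5,k*P]+[k*P+.6*j for j in range(1,10)]:
        hit=go(a)
        if hit:break
    print()
    if hit:break
np.save("q.npy",q);dwell(.1);sh("end")
```

```text
40.0:0.30 45.0:0.08 45.6:-0.11 46.2:-0.23 46.8:-0.34 47.4:-0.21 48.0:-0.26 48.6:-0.20 49.2:-0.24 49.8:-0.28 50.4:-0.16 
62.5:0.20 67.5:0.09 68.1:-0.04 68.7:-0.17 69.3:-0.11 69.9:-0.32 70.5:-0.19 71.1:-0.16 71.7:-0.10 72.3:-0.26 72.9:-0.22 
85.0:0.15 90.0:0.12 90.6:-0.04 91.2:-0.25 91.8:-0.25 92.4:-0.29 93.0:-0.24 93.6:-0.28 94.2:-0.24 94.8:-0.25 95.4:-0.22 
107.5:0.15 112.5:0.15 113.1:-0.06 113.7:-0.19 114.3:-0.21 114.9:-0.25 115.5:-0.31 116.1:-0.20 116.7:-0.27 117.3:-0.21 117.9:-0.10 
130.0:0.17 135.0:0.06 135.6:-0.06 136.2:-0.29 136.8:-0.28 137.4:-0.27 138.0:-0.30 138.6:-0.23 139.2:-0.28 139.8:-0.24 140.4:-0.13 
152.5:0.16 157.5:0.13 158.1:-0.13 158.7:-0.20 159.3:-0.36 159.9:-0.32 160.5:-0.33 161.1:-0.66 
end 0.0382 [ 0.5659 -0.1128  0.1452] [ 5.4 -1.6  3.6] [-0.43 -1.08 -0.65] -0.05 48.03
```

The stop was felt at 161.1° with 0.66 N m and held. The knob had started on click 7. Now clockwise three clicks, to 90.2.

Run:
```python
from h import *
q=np.load("q.npy");q0=160.62
for a in (135.2,112.7,90.2):
    q[5]=q0-a;goto_joints(q);s=sh(a)
dwell(.2);sh("held")
set_gripper(.085);dwell(.1);sh("open")
p=state()["position"];move_linear([p[0],p[1],.21],.2);set_gripper(0)
B=[.499,-.064]
move_linear([*B,.175],.2);s=sh("above");f0=s["wrist_force"][2]
c,im=snap("b");z=.156;move_linear([*B,z],.1)
while z>.1465:
    z-=.0015;move_linear([*B,z],.05);s=sh("p")
    if s["wrist_force"][2]-f0>12:break
dwell(.1);move_linear([*B,.23],.2);sh("up")
```

```text
135.2 0.0382 [ 0.5659 -0.1129  0.1452] [ 5.6 -3.6  2.8] [-0.64 -0.89  0.05] 25.83 48.54
112.7 0.0383 [ 0.5657 -0.1129  0.1452] [ 4.8 -3.8  4.3] [-0.83 -0.73 -0.  ] 48.34 49.0
90.2 0.0385 [ 0.5656 -0.1129  0.1452] [ 3.1 -4.   4.4] [-0.84 -0.53  0.06] 70.83 49.46
held 0.0382 [ 0.5656 -0.113   0.1452] [ 2.6 -3.9  4.7] [-0.82 -0.55  0.05] 70.81 49.66
open 0.0849 [ 0.5652 -0.1127  0.145 ] [-0.4  0.2  0.2] [-0.05 -0.01  0.02] 70.44 50.28
above 0.0002 [ 0.5    -0.0644  0.1756] [ 0.2 -0.3  0.3] [0.02 0.01 0.  ] 73.18 52.12
p -0.0002 [ 0.4994 -0.0642  0.1549] [ 1.3 -0.5  1.5] [-0.26 -0.17 -0.02] 73.2 52.77
p -0.0003 [ 0.4992 -0.0641  0.1532] [ 2.2 -1.5  3.2] [-0.36 -0.39  0.02] 73.2 53.02
p -0.0 [ 0.4992 -0.0641  0.1516] [ 1.8 -1.5  4.2] [-0.37 -0.41 -0.01] 73.2 53.27
p -0.0002 [ 0.4993 -0.0641  0.1512] [-3.4 -1.1 23.6] [-0.1   0.77  0.02] 73.2 53.52
up 0.0001 [ 0.4987 -0.0638  0.2295] [ 0.2  0.4 -0.6] [ 0.01 -0.03  0.06] 73.2 54.17
```

The button bottomed: about 4 N through its travel, then a hard end. It has been released and the arm is clear, so I'm handing in.

```bash
python3 -c "
from cell import *
print(hand_in())"
```

```text
the job is handed in; nothing more can be done
None
```

The job is handed in at about 54 s, with no verdict returned: the jar is seated in the holder, the knob went to its end stop (0.66 N m on touching it, just over the 0.65 N m sure-touch range but under the 0.8 N m limit) and back to the third click, and the start button was then pressed fully and released.

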